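Lay out the candle-pouring tray: nest the pans, line up the jars

ROBOT

A 7-joint arm with a two-finger parallel gripper is mounted at the origin on a cart in front of the work surface, level with it; the furniture and walls round the work are solid. World frame = base frame: x ahead of the robot, y to its left, z up, the work surface at z = 0. Lengths are in m, angles in rad, forces in N, time in s.
With the tool pointing down it reaches from about 0.4 to 0.85 m from the base axis. Payload 6.9 kg.
Tool frame: the origin (TCP) lies at the very end of the fingers, on their centre line; the grasp point (between the pads) lies 19 mm behind it; z points along the fingers, y is the line along which they close (so a half turn about z gives the same grasp; the last joint's range is limited). The gripper opens to 85 mm and grips with 20 to 120 N. Pads are 22 mm wide; open, the fingers measure 114 mm over their backs; the gripper's body (76 mm by 85 mm) begins 54 mm behind the grasp point. The pads swing forward as they close: fully open they stand 13 mm farther back than shut.
Start: joints at [1.246, 0.507, -0.238, 1.5, 0.126, 1.149, -0.155], TCP at [0.26, -0.568, 0.231] pointing down, gripper open.
Joint ranges: [-3.08, 3.08], [-0.24, 2.05], [-1.43, 1.35], [0, 2.5], [-1.52, 4.66], [0.17, 1.96], [-2.89, 2.89]. Speed limits (rad/s): [2.39, 2.39, 3.14, 3.14, 3.14, 3.14, 3.14].

INTERFACE

Orientations are given as a unit quaternion [w, x, y, z].
In Python, from station import robot gives the robot as it stands.
- The arm moves only by the tool servo_tool, never from a script. Its argument "rows" is a list that holds one entry, the list of rows, each a list of 6 numbers: the shift along the tool's x, y, z in m, then the turn, a rotation vector about the tool's x, y, z in degrees. In form: [[[x, y, z, rx, ry, rz], ...]]. A call has 1 to 8 rows; each row is the pose to reach, as a shift and turn from the pose commanded when the call began, along the tool's axes at that moment; what a row does not reach only later rows make up. A row lasts 1/8 s, in which the tool goes at most 62.5 mm and 10.7 degrees, less where a joint would pass 70% of its speed; a pose out of reach is approached as far as the arm can. A call with a gripper value outside its range is refused whole. "gripper" is the finger opening in m, from 0 to 0.0854, set as the call begins (left out, the last holds). The fingers move at their own pace and stop on an object; the grip force is fixed at half the most. Time passes only in rows, so rows that repeat a pose let the fingers close. It gives the time, the measured TCP pose, the force, the opening and the grip force at its end, in the units of the state.
- robot.observe(): the state, without advancing time (a new reading comes with each control period).
- robot.get_image(name): name is "scene" or "top" or "wrist"; returns the picture (400x640x3 uint8, blue, green, red); there is no depth.
- robot.camera_params(name): a dict with "camera_matrix" (3x3 intrinsics, pixels), "k1" (the pictures are not rectified: a ray, as slopes to the right and down, at radius r is drawn at 1 + k1 r^2 times it, then the intrinsics apply), "xyz" and "attitude" of the camera in the world; the wrist camera has in their place "mount" (4x4, takes a point from camera to tool coordinates, whose origin is the TCP and whose axes are the flange's). Camera axes: x right, y down, z forward; pixel columns grow to the right and rows downward; lengths in m; the calibration is good to about 2 mm. A picture is of the moment at which its call begins: read the wrist's pose just before it. camera_params takes no time and is no camera call.
- robot.finish_job(): hands the job in; it is judged then, once.
The state is a dict: "t": time; "joint_positions": joint angles; "qd": joint speeds; "joint_efforts": joint torques, N m; "tool_pos": TCP position; "tool_rot": TCP orientation; "force": force on the tool from outside, world axes, zero at the start; "torque": the same for the moment, N m; "finger_gap": opening from 0.0 (shut) to 1.0 (fully open); "finger_force": force on a finger pad.
Only numpy, scipy, OpenCV 4.12 (cv2) and the standard library are available. Lean on these libraries where they do the work, as an engineer would, in place of code of your own. Each camera call takes 0.05 s, during which the arm holds its last target. There are 200 camera calls.

TASK

Lay out the tray for the candle-pouring class. Nest the copper pans, the middle-sized one in the large one that stands on the tray and the small one in the middle-sized one, each sitting level on the floor of the pan below it, with the handles fanned about 40 degrees apart so that each lies clear beside the one below and no two lie one over the other; and stand the two candle jars from the front of the dresser on the tray in one straight, evenly spaced row with the jar already there, along the tray's middle line towards the pans, about a finger's width (17 mm) between neighbours. Set things down rather than drop them, leave the large pan and the first jar where they are, and do not disturb the other things.

Things in the scene. Friction and masses are not known exactly. Their poses are not given: they have to be found in the camera images.
- tray: Low wooden tray, fixed to the dresser, 150 mm wide (x) and 400 mm long (y), brass pulls at its ends. Origin: centre of its underside; z up; +y along it to the end with the large pan, +x away from the robot. The floor that things stand on is 8 mm above the origin; a lip round the edge, 9 mm thick, rises to 16 mm. x = 0 is its middle line.
- pan_large: Largest copper pan, wooden handle; stands on the tray near its +y end, handle towards the robot. 116 mm across at the rim, 108 at the foot, 52 mm high, wall 3, floor 4 mm thick, 300 g. Origin: on its axis at its underside, z up, x along the handle, which leaves the wall below the rim and rises 20 degrees; wooden grip 18 mm wide (y), 20 thick, 82 to 152 mm from the axis. Pinch it from above at x 100, z 64 mm (centre line).
- pan_middle: Middle-sized copper pan, wooden handle; stands left or right of the tray, handle towards the robot. 98 mm across at the rim, 90 at the foot, 56 mm high, wall 3, floor 4 mm thick, 240 g. Origin: on its axis at its underside, z up, x along the handle, which leaves the wall below the rim and rises 20 degrees; wooden grip 18 mm wide (y), 20 thick, 73 to 143 mm from the axis. Pinch it from above at x 91, z 68 mm (centre line).
- pan_small: Smallest copper pan, wooden handle; stands on the other side of the tray, handle towards the robot. 80 mm across at the rim, 72 at the foot, 60 mm high, wall 3, floor 4 mm thick, 180 g. Origin: on its axis at its underside, z up, x along the handle, which leaves the wall below the rim and rises 20 degrees; wooden grip 18 mm wide (y), 20 thick, 64 to 134 mm from the axis. Pinch it from above at x 82, z 72 mm (centre line).
- pan_large_handle (a point): Point in the large pan's wooden grip, 130 mm from its axis. Nested pans have 6 mm play all round; a pan that is down has its underside 4 mm above the underside of the next larger one. If its handle lies over the one below, the grips (20 mm thick, 11 mm apart in height) meet and it cannot sit down.
- pan_middle_handle (a point): Point in the middle-sized pan's wooden grip, 130 mm from its axis. Handles of nested pans that are 40 degrees apart have these points 89 mm apart.
- pan_small_handle (a point): Point in the small pan's wooden grip, 130 mm from its axis. There is room for the fan from the large pan's handle round over the tray's +y end; on the other side it would come over the jars.
- jar_first: An amber glass candle jar with a paper label and no lid, 57 mm across, 78 mm high, about 240 g. Origin: centre of its underside, z up. It stands already on the tray's middle line, at the tray's -y end (158 mm from the tray's centre), and is the first of the row.
- jar_a: An amber glass candle jar with a paper label and no lid, 57 mm across, 78 mm high, about 240 g. Origin: centre of its underside, z up. One of two equal jars that stand on the dresser top in front of the tray; nothing stands within 25 mm in front of it or behind it.
- jar_b: An amber glass candle jar with a paper label and no lid, 57 mm across, 78 mm high, about 240 g. Origin: centre of its underside, z up. The other of the two jars in front of the tray.
- tin: Bystander: a salve tin, 53 mm across and 22 mm high, on the dresser top; its origin is at its underside. To be left alone.
- tealight: Bystander: a tea light, 40 mm across and 21 mm high, on the dresser top; its origin is at its underside. To be left alone.
- tealight_b: Bystander: another tea light, 40 mm across and 21 mm high, on the dresser top; its origin is at its underside. To be left alone.
- dish: Bystander: a small dark stone dish of tumbled stones, 72 mm across and 26 mm high, on the dresser top; its origin is at its underside. To be left alone.
- bell: Bystander: a brass counter bell, 71 mm across and 62 mm high, on the dresser top; its origin is at its underside. To be left alone.
- herbs: Bystander: a tied bundle of dried herbs lying down, 142 mm long and 31 mm wide, on the dresser top; its origin is at its underside. To be left alone.
- quartz: Bystander: a clear standing crystal point, 74 mm high, on the dresser top; its origin is at its underside. To be left alone.
Mind the look-alikes: they are no part of the job. What is shaped like the jar_b but turquoise is not meant.

How it is judged:
By the outcome, as a careful person would: the job done as asked, in the order asked, and still so for the second after the job is handed in, with the robot touching nothing.
It also fails if it takes over 72 s, if anything falls off the work surface, if the arm or the gripper's body presses on something with over 40 N, if the wrist force passes 120 N, or if a joint passes its speed limit or range.

## Working session

There is one attempt and no reset: what is moved stays moved. The work goes in short steps, Python scripts to look and compute and a tool call to move; the robot and the scene stay as the last step left them, time stands still between calls to the robot, and variables do not carry over. Pictures are saved under pics/ and viewed, at most 10 in all, crops included, and the job is handed in when it is done.

Besides the shell and the picture viewer there is one more tool, called as name([rows], argument=value, ...), one row to a line, values as JSON. servo_tool: Moves the arm, as the interface text tells. Its arguments: {"type":"object","properties":{"rows":{"type":"array","items":{"type":"array","items":{"type":"array","items":{"type":"number"}}}},"gripper":{"type":"number"}},"required":["rows"]}

```bash
ls; mkdir -p pics
python3 - <<'E'
from station import robot
import cv2
for n in("top","scene"):
    cv2.imwrite(f"pics/{n}0.png",robot.get_image(n)); print(n,robot.camera_params(n))
print(robot.camera_params("wrist")); s=robot.observe(); print(s["t"],s["tool_pos"],s["tool_rot"])
E
```

```text
pics
top {'camera_matrix': array([[362.32798112,   0.        , 322.31401971],
       [  0.        , 362.32798112, 199.88062299],
       [  0.        ,   0.        ,   1.        ]]), 'k1': -0.03742965905537507, 'xyz': array([ 0.46765938, -0.04146042,  1.38727053]), 'attitude': array([-0.02273787,  0.71129922, -0.70228532,  0.01821375])}
scene {'camera_matrix': array([[413.21705694,   0.        , 319.92152584],
       [  0.        , 413.21705694, 199.8839532 ],
       [  0.        ,   0.        ,   1.        ]]), 'k1': 0.023019561144679162, 'xyz': array([-0.18499964,  0.59071971,  0.87159023]), 'attitude': array([ 0.18291615, -0.37728725,  0.81977281, -0.39008789])}
{'camera_matrix': array([[308.6442987 ,   0.        , 318.91230763],
       [  0.        , 308.6442987 , 199.39048001],
       [  0.        ,   0.        ,   1.        ]]), 'k1': -0.018140400868150566, 'mount': array([[ 1.69325698e-03, -9.64153958e-01, -2.65338044e-01,
         6.74042394e-02],
       [ 9.99998470e-01,  1.74923033e-03,  2.53527361e-05,
         9.13407583e-04],
       [ 4.39693413e-04, -2.65337681e-01,  9.64155445e-01,
        -1.42701575e-01],
       [ 0.00000000e+00,  0.00000000e+00,  0.00000000e+00,
         1.00000000e+00]])}
0.1 [ 0.26021069 -0.56777228  0.23052805] [-7.71241974e-04  9.76994421e-01  2.13263393e-01 -1.76026377e-04]
```

View pics/top0.png

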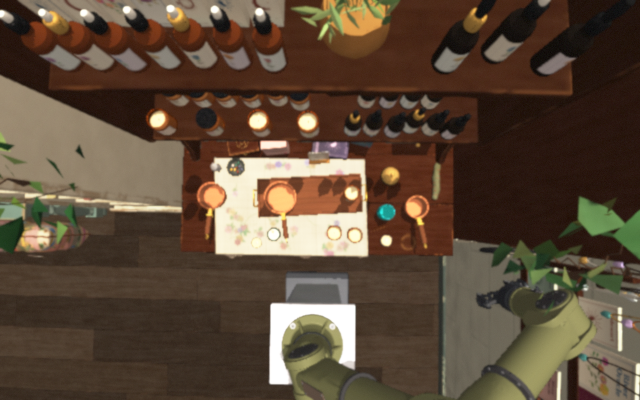

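View pics/scene0.png

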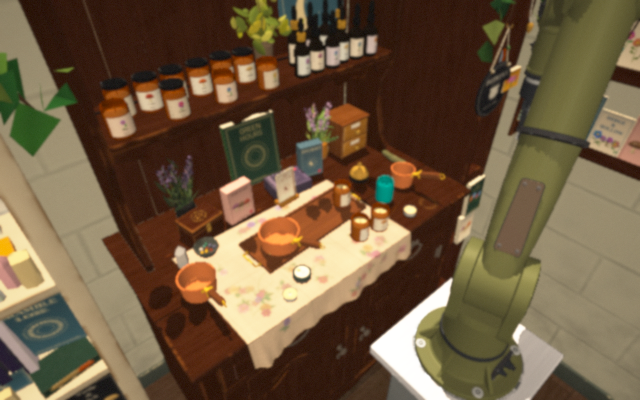

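The top picture shows the large pan on the tray at about (281,198), other pans at (211,195) and (416,206), the jar on the tray at (352,193), two amber jars at (334,233) and (354,236), and the turquoise look-alike at (386,212). I'll enlarge it.

```bash
cat > h.py <<'E'
from station import robot
import cv2, numpy as np
from scipy.spatial.transform import Rotation as R
def rot(q): return R.from_quat([q[1],q[2],q[3],q[0]]).as_matrix()
def cam(n,s=None):
    p=robot.camera_params(n)
    if n=="wrist":
        s=s or robot.observe(); M=np.eye(4); M[:3,:3]=rot(s["tool_rot"]); M[:3,3]=s["tool_pos"]
        M=M@p["mount"]; return p,M[:3,:3],M[:3,3]
    return p,rot(p["attitude"]),p["xyz"]
def px2w(c,uv,z):
    p,Rm,t=c; uv=np.float32(uv).reshape(-1,1,2)
    d=cv2.undistortPoints(uv,p["camera_matrix"],np.array([p["k1"],0,0,0,0]))[:,0]
    r=np.c_[d,np.ones(len(d))]@Rm.T
    return t+r*((np.asarray(z)-t[2])/r[:,2])[:,None]
def w2px(c,P):
    p,Rm,t=c
    return cv2.projectPoints(np.float64(P).reshape(-1,1,3),R.from_matrix(Rm.T).as_rotvec(),-Rm.T@t,p["camera_matrix"],np.array([p["k1"],0,0,0,0.]))[0][:,0]
def circ(c,xy,r,z):
    a=np.linspace(0,2*np.pi,73); return w2px(c,np.c_[xy[0]+r*np.cos(a),xy[1]+r*np.sin(a),np.full(73,z)])
E
python3 - <<'E'
from h import *
im=cv2.imread("pics/top0.png")[140:260,180:460]
cv2.imwrite("pics/top0c.png",cv2.resize(im,None,fx=2.85,fy=2.85,interpolation=cv2.INTER_CUBIC))
E
```

```text
(no output)
```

View pics/top0c.png

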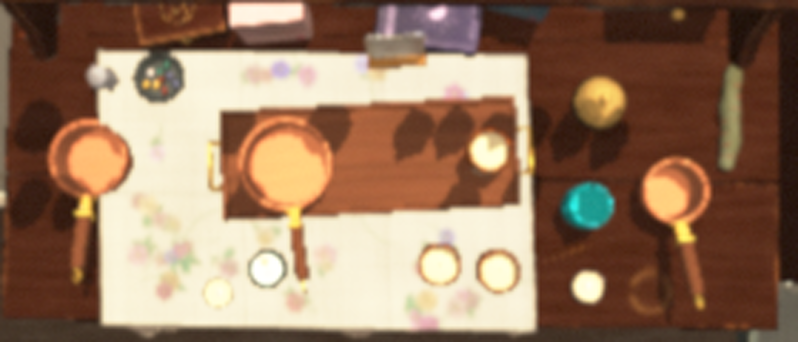

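Run:
```python
from h import *
c=cam("top")
f=lambda u,v:(180+(u+.5)/2.85-.5,140+(v+.5)/2.85-.5)
N={"L":(89.5,158,.056),"Ltip":(77,280,.092),"big":(286.5,163,.06),"bigtip":(303,284,.1),"Rr":(676,191.5,.06),"Rtip":(701,303,.1),
"j1":(440,265,.078),"j2":(498,271,.078),"jf":(489.5,152,.086),"t1":(222,111,.016),"t2":(515,98,.016),"t3":(518,207,.016),"t4":(225,218,.016),"Le":(48,158,.056),"Lw":(131,158,.056),"Re":(641,191,.06),"Rw":(711,191,.06),"be":(240,163,.06),"bw":(333,163,.06),"turq":(588,206,.078),"dark":(267,268,.022),"teal":(218,293,.021),"teal2":(588,287,.021)}
for k,(u,v,z) in N.items(): print(k,px2w(c,[f(u,v)],[z])[0].round(4))
```

```text
L [0.5573 0.3797 0.056 ]
Ltip [0.4011 0.3796 0.092 ]
big [0.5537 0.1225 0.06  ]
bigtip [0.4007 0.0941 0.1   ]
Rr [ 0.5233 -0.3797  0.06  ]
Rtip [ 0.3834 -0.4006  0.1   ]
j1 [ 0.4258 -0.0764  0.078 ]
j2 [ 0.4192 -0.1498  0.078 ]
jf [ 0.5692 -0.1372  0.086 ]
t1 [0.6252 0.2157 0.016 ]
t2 [ 0.6474 -0.1758  0.016 ]
t3 [ 0.5019 -0.1807  0.016 ]
t4 [0.4823 0.2084 0.016 ]
Le [0.5566 0.4342 0.056 ]
Lw [0.558  0.3254 0.056 ]
Re [ 0.5233 -0.3345  0.06  ]
Rw [ 0.5245 -0.425   0.06  ]
be [0.553  0.1826 0.06  ]
bw [0.5545 0.0624 0.06  ]
turq [ 0.5027 -0.2632  0.078 ]
dark [0.417  0.1502 0.022 ]
teal [0.3832 0.2146 0.021 ]
teal2 [ 0.3975 -0.2733  0.021 ]
```

Amber jars in front of the tray are at crop (440,265) and (498,271). The turquoise one at (588,206) is the decoy. The left pan is wider (about 109 px-mm against 90 for the right), so the left is the middle pan and the right is the small one. Next I'll go over the tray for a closer wrist view.

servo_tool([
  [[0.02,-0.02,-0.01,0,0,-9],[0.05,-0.05,-0.02,0,0,-19],[0.08,-0.08,-0.03,0,0,-29],[0.11,-0.11,-0.04,0,0,-39],[0.14,-0.14,-0.05,0,0,-49],[0.17,-0.17,-0.06,0,0,-59],[0.2,-0.2,-0.07,0,0,-69],[0.22,-0.22,-0.07,0,0,-78]],
], gripper=0.072)

```text
t: 1.1
tool_pos: [0.3695, -0.2745, 0.302]
tool_rot: [0.001, 0.622, 0.783, -0.0]
force: [0.4, -0.6, -0.1]
finger_gap: 0.842
finger_force: 0.0
```

```bash
cat >> h.py <<'E'
def go(x,y,z,yaw,s=None):
    "tool-frame shift (m) and turn (deg) to TCP x,y,z, tool down with tool-x at yaw deg"
    s=s or robot.observe(); M=rot(s["tool_rot"]); a=np.radians(yaw); X=np.array([np.cos(a),np.sin(a),0]); Z=np.array([0,0,-1.])
    T=np.c_[X,np.cross(Z,X),Z]
    d=M.T@(np.array([x,y,z])-s["tool_pos"]); r=np.degrees(R.from_matrix(M.T@T).as_rotvec())
    print("t",round(s["t"],2),"at",s["tool_pos"].round(4),"yaw",np.degrees(np.arctan2(M[1,0],M[0,0])).round(1),"q1,7",s["joint_positions"][[0,6]].round(2),"F",s["force"].round(1),"gap",round(s["finger_gap"]*85.4,1),"-> shift",d.round(4),"turn",r.round(2))
E
python3 -c "
from h import *
go(.47,0,.30,180)"
```

```text
t 1.1 at [ 0.3695 -0.2745  0.302 ] yaw 103.0 q1,7 [1.12 0.63] F [ 0.4 -0.6 -0.1] gap 71.9 -> shift [0.2448 0.1598 0.0019] turn [-0.000e+00  7.000e-02 -7.696e+01]
```

servo_tool([
  [[0.03,0.02,0,0,0,-10],[0.06,0.04,0,0,0,-20],[0.09,0.06,0,0,0,-30],[0.12,0.08,0,0,0,-40],[0.16,0.1,0,0,0,-50],[0.2,0.13,0,0,0,-60],[0.23,0.15,0,0,0,-70],[0.245,0.16,0,0,0,-77]],
])

```text
t: 2.1
tool_pos: [0.4715, -0.0003, 0.3012]
tool_rot: [-0.0, -0.0, 1.0, 0.0]
force: [0.0, -0.6, -0.3]
finger_gap: 0.841
finger_force: 0.0
```

```bash
python3 -c "
from h import *
import pickle
s=robot.observe(); im=robot.get_image('wrist'); cv2.imwrite('pics/w1.png',im); pickle.dump(s,open('w1.pkl','wb'))
go(.466,.38,.2,180,s); print(s['qd'].round(2))
cv2.imwrite('pics/w1v.png',cv2.resize(im,None,fx=1.25,fy=1.25,interpolation=cv2.INTER_CUBIC))"
```

```text
t 2.1 at [ 4.715e-01 -3.000e-04  3.012e-01] yaw -179.9 q1,7 [0.73 1.16] F [ 0.  -0.6 -0.3] gap 71.8 -> shift [0.0051 0.3802 0.1015] turn [ 0.04 -0.    0.05]
[-0.2   0.17 -0.21 -0.1   0.19  0.1   0.49]
```

View pics/w1v.png

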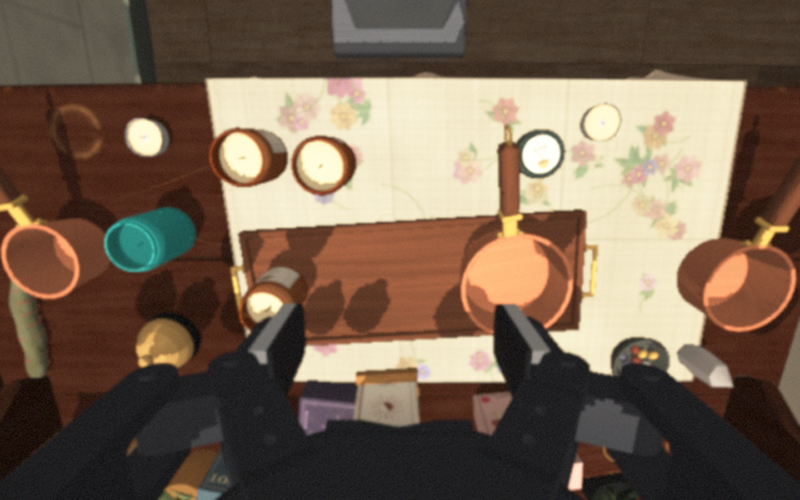

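Run:
```python
from h import *
import pickle
c=cam("wrist",pickle.load(open("w1.pkl","rb")))
f=lambda u,v:((u+.5)/1.25-.5,(v+.5)/1.25-.5)
N={"ja":(323,163,.078),"jaL":(293,164,.078),"jaR":(355,164,.078),"jb":(242,157,.078),"jbL":(210,157,.078),"jbR":(272,157,.078),"jf":(266,307,.086),"jfL":(243,307,.086),"t1":(242,232,.016),"t2":(586,211,.016),"t3":(579,328,.016),"t4":(247,343,.016),"big":(516.5,284,.06),"bE":(460,284,.06),"bW":(573,284,.06),"bh":(509,148,.088),"bh2":(509.5,210,.05),"M":(749,285,.056),"Me":(703,285,.056),"Mw":(796,285,.056)}
for k,(u,v,z) in N.items(): print(k,px2w(c,[f(u,v)],[z])[0].round(4))
# edges of tray etc.: overlay model at top estimates
im=cv2.resize(cv2.imread("pics/w1.png"),None,fx=1.25,fy=1.25,interpolation=cv2.INTER_CUBIC)
```

```text
ja [ 0.4227 -0.071   0.078 ]
jaL [ 0.4236 -0.0989  0.078 ]
jaR [ 0.4236 -0.0413  0.078 ]
jb [ 0.4173 -0.1458  0.078 ]
jbL [ 0.4173 -0.1757  0.078 ]
jbR [ 0.4173 -0.118   0.078 ]
jf [ 0.5639 -0.1338  0.086 ]
jfL [ 0.564  -0.1571  0.086 ]
t1 [ 0.5026 -0.179   0.016 ]
t2 [0.4775 0.2103 0.016 ]
t3 [0.6222 0.2209 0.016 ]
t4 [ 0.6433 -0.1878  0.016 ]
big [0.5484 0.1246 0.06  ]
bE [0.5485 0.0645 0.06  ]
bW [0.5484 0.1849 0.06  ]
bh [0.4086 0.0979 0.088 ]
bh2 [0.471  0.1138 0.05  ]
M [0.5511 0.381  0.056 ]
Me [0.551  0.3296 0.056 ]
Mw [0.5512 0.4344 0.056 ]
```

servo_tool([
  [[0,0.03,0.01,0,0,0],[0,0.08,0.02,0,0,0],[0.01,0.14,0.03,0,0,0],[0.01,0.2,0.04,0,0,0],[0.02,0.26,0.06,0,0,0],[0.02,0.32,0.07,0,0,0],[0.02,0.36,0.08,0,0,0],[0.02,0.38,0.08,0,0,0]],
], gripper=0.05)

```text
t: 3.15
tool_pos: [0.4529, 0.3792, 0.2199]
tool_rot: [-0.001, 0.003, 1.0, -0.0]
force: [0.4, -0.1, -0.0]
finger_gap: 0.589
finger_force: 0.0
```

servo_tool([
  [[0,0,0,0,0,0]],
])

```text
t: 3.28
tool_pos: [0.4532, 0.3786, 0.2207]
tool_rot: [-0.001, 0.003, 1.0, 0.0]
force: [-0.2, -0.1, -0.5]
finger_gap: 0.587
finger_force: 0.0
```

```bash
python3 -c "
from h import *
import pickle
s=robot.observe(); im=robot.get_image('wrist'); cv2.imwrite('pics/w2.png',im); pickle.dump(s,open('w2.pkl','wb'))
go(.46,.38,.049,180,s); print(s['qd'].round(2))
cv2.imwrite('pics/w2v.png',cv2.resize(im,None,fx=1.25,fy=1.25,interpolation=cv2.INTER_CUBIC))"
```

```text
t 3.27 at [0.4532 0.3786 0.2207] yaw 179.7 q1,7 [-0.19  0.35] F [-0.2 -0.1 -0.5] gap 50.2 -> shift [-0.007   0.0014  0.1717] turn [ 0.   -0.07 -0.34]
[ 0.04 -0.02  0.01  0.02  0.    0.01  0.02]
```

View pics/w2v.png

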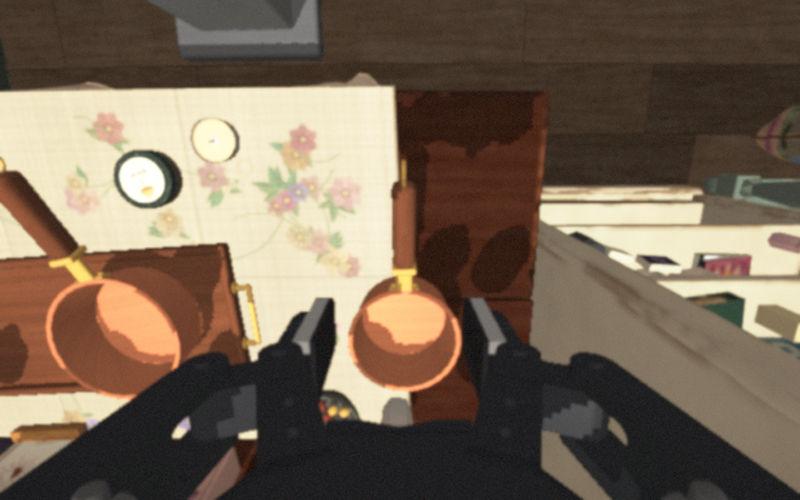

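```bash
cat >> h.py <<'E'
def fitc(c,uv,z,r):
    P=px2w(c,uv,[z]*len(uv))[:,:2]
    from scipy.optimize import least_squares
    o=least_squares(lambda q:np.hypot(*(P-q).T)-r,P.mean(0)); o2=least_squares(lambda q:np.hypot(*(P-q[:2]).T)-q[2],[*P.mean(0),r])
    return o.x.round(4),(o.fun*1e3).round(1),o2.x.round(4)
E
python3 - <<'E'
from h import *
import pickle
c=cam("wrist",pickle.load(open("w2.pkl","rb")))
f=lambda u,v:((u+.5)/1.25-.5,(v+.5)/1.25-.5)
print(fitc(c,[f(*q) for q in [(349,338),(462,335),(404,390),(366,373),(446,373)]],.056,.049))
print("large",fitc(c,[f(*q) for q in [(47,328),(181,357),(107,280),(125,397),(60,295),(60,360),(168,382)]],.060,.058))
print("grip",px2w(c,[f(404,268),f(404.5,185),f(404,226)],[.0615,.087,.074]).round(4))
print("big grip",px2w(c,[f(72,252),f(10,175)],[.066,.091]).round(4))
cl=cam("wrist",pickle.load(open("w1.pkl","rb")))
print("M in w1",fitc(cl,[f(*q) for q in [(703,280),(796,282),(739,329),(712,311),(775,319)]],.056,.049))
print("L in w1",fitc(cl,[f(*q) for q in [(460,284),(573,284),(516,234),(480,320),(552,320)]],.060,.058))
E
```

```text
(array([0.5554, 0.3839]), array([ 1.3,  0.9,  0.9, -0.8, -0.3]), array([0.5545, 0.3839, 0.0498]))
large (array([0.5527, 0.1268]), array([ 1.5,  1.1, -0.7, -0.5,  0.3, -0.5,  0.2]), array([0.5526, 0.1269, 0.0582]))
grip [[0.4855 0.3823 0.0615]
 [0.4151 0.3823 0.087 ]
 [0.4476 0.3821 0.074 ]]
big grip [[0.4694 0.1129 0.066 ]
 [0.4056 0.1028 0.091 ]]
M in w1 (array([0.5545, 0.3835]), array([ 6.9,  1.4,  0.3, -3.1,  4.1]), array([0.5509, 0.3835, 0.0525]))
L in w1 (array([0.5496, 0.1258]), array([ 3.2,  1.2, -2.1, -2.7, -0.1]), array([0.5496, 0.1258, 0.0579]))
```

servo_tool([
  [[-0.006,0.002,0.03,0,0,0],[-0.013,0.004,0.06,0,0,0],[-0.013,0.004,0.09,0,0,0],[-0.013,0.004,0.12,0,0,0],[-0.013,0.004,0.145,0,0,0],[-0.013,0.004,0.165,0,0,0],[-0.013,0.004,0.173,0,0,0],[-0.013,0.004,0.173,0,0,0]],
], gripper=0.05)

```text
t: 4.32
tool_pos: [0.467, 0.3812, 0.0483]
tool_rot: [-0.0, 0.004, 1.0, -0.0]
force: [0.3, 0.3, 0.2]
finger_gap: 0.586
finger_force: 0.0
```

servo_tool([
  [[0,0,0,0,0,0],[0,0,0,0,0,0],[0,0,0,0,0,0],[0,0,0,0,0,0],[0,0,0,0,0,0]],
], gripper=0.0)

```text
t: 4.95
tool_pos: [0.467, 0.3821, 0.0491]
tool_rot: [0.001, 0.003, 1.0, 0.0]
force: [-0.1, -1.4, 5.8]
finger_gap: 0.199
finger_force: 60.2
```

servo_tool([
  [[0,0,-0.005,0,0,0],[0,0,-0.015,0,0,0],[0,0,-0.03,0,0,0],[0,0,-0.05,0,0,0],[0,0,-0.075,0,0,0],[0,0,-0.095,0,0,0],[0,0,-0.105,0,0,0],[0,0,-0.11,0,0,0]],
])

```text
t: 5.95
tool_pos: [0.4669, 0.3815, 0.1588]
tool_rot: [0.0, 0.003, 1.0, 0.0]
force: [0.1, 0.8, -3.0]
finger_gap: 0.197
finger_force: 59.2
```

servo_tool([
  [[0,-0.01,0,0,0,2],[0,-0.03,0,0,0,5],[0,-0.06,0,0,0,9],[0,-0.1,0,0,0,14],[0,-0.14,0,0,0,20],[-0.007,-0.175,0,0,0,25],[-0.007,-0.2,0,0,0,28],[-0.007,-0.21,0,0,0,30]],
])

```text
t: 6.95
tool_pos: [0.472, 0.1683, 0.1578]
tool_rot: [-0.0, 0.265, 0.964, -0.001]
force: [-0.8, 0.8, -1.9]
finger_gap: 0.199
finger_force: 59.2
```

servo_tool([
  [[0,0,0,0,0,0],[0,0,0,0,0,0]],
])

```text
t: 7.2
tool_pos: [0.4723, 0.1727, 0.1584]
tool_rot: [-0.0, 0.261, 0.965, 0.001]
force: [0.3, -0.0, -2.6]
finger_gap: 0.204
finger_force: 59.1
```

```bash
python3 -c "
from h import *
import pickle
s=robot.observe(); im=robot.get_image('wrist'); cv2.imwrite('pics/w3.png',im); pickle.dump(s,open('w3.pkl','wb'))
go(.474,.1714,.075,149.5,s); 
cv2.imwrite('pics/w3v.png',cv2.resize(im,None,fx=1.25,fy=1.25,interpolation=cv2.INTER_CUBIC))"
```

```text
t 7.2 at [0.4723 0.1727 0.1584] yaw 149.7 q1,7 [0.15 0.17] F [ 0.3 -0.  -2.6] gap 17.4 -> shift [-0.0021 -0.0003  0.0834] turn [ 0.05 -0.02  0.21]
```

View pics/w3v.png

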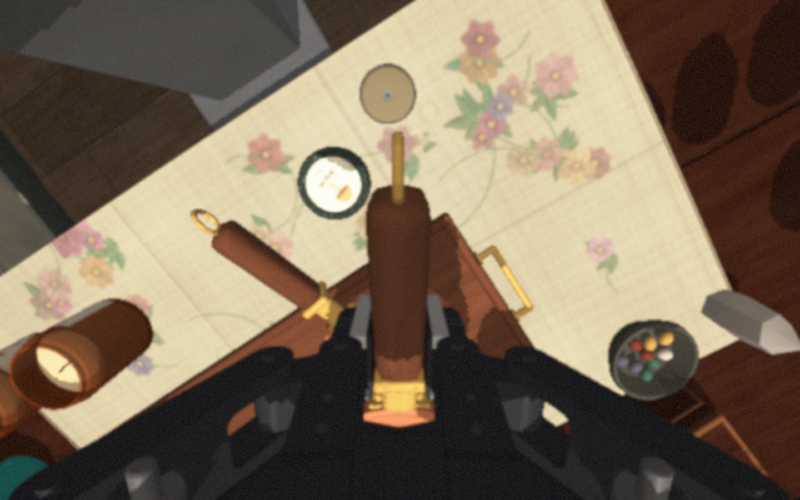

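Run:
```python
from h import *
import pickle
s=pickle.load(open("w3.pkl","rb")); c=cam("wrist",s)
f=lambda u,v:((u+.5)/1.25-.5,(v+.5)/1.25-.5)
g=px2w(c,[f(311,293),f(224,237)],[.0655,.091]); print(g.round(4)); d=g[1]-g[0]; print(np.degrees(np.arctan2(d[1],d[0])), g[0,:2]-.082*d[:2]/np.hypot(*d[:2]),g[1,:2]-.152*d[:2]/np.hypot(*d[:2]))
M=rot(s["tool_rot"])
for x in(-.019,.052):
  for dz in (0.01,0,-.01):
    for y in (0,.009): print(x,dz,y,(w2px(c,s["tool_pos"]+M@np.array([x,y,-.019-(x*.364)-dz]))[0]*1.25).round(0))
```

```text
[[0.4677 0.1089 0.0655]
 [0.4093 0.0957 0.091 ]]
-167.2590298253813 [0.54767475 0.12697254] [0.55756873 0.12920968]
-0.019 0.01 0 [399. 388.]
-0.019 0.01 0.009 [424. 388.]
-0.019 0 0 [399. 373.]
-0.019 0 0.009 [422. 373.]
-0.019 -0.01 0 [399. 359.]
-0.019 -0.01 0.009 [421. 359.]
0.052 0.01 0 [400. 203.]
0.052 0.01 0.009 [436. 203.]
0.052 0 0 [400. 198.]
0.052 0 0.009 [433. 198.]
0.052 -0.01 0 [399. 193.]
0.052 -0.01 0.009 [430. 193.]
```

servo_tool([
  [[-0.002,-0.002,0.01,0,0,-1],[-0.002,-0.002,0.025,0,0,-1],[-0.002,-0.002,0.04,0,0,-1],[-0.002,-0.002,0.05,0,0,-1],[-0.002,-0.002,0.056,0,0,-1],[-0.002,-0.002,0.06,0,0,-1],[-0.002,-0.002,0.06,0,0,-1]],
])

```text
t: 8.12
tool_pos: [0.4732, 0.1689, 0.0982]
tool_rot: [-0.0, 0.254, 0.967, 0.0]
force: [-0.3, -0.1, -2.6]
finger_gap: 0.199
finger_force: 59.2
```

servo_tool([
  [[0,0,0.01,0,0,0],[0,0,0.02,0,0,0],[0,0,0.027,0,0,0],[0,0,0.032,0,0,0],[0,0,0.034,0,0,0],[0,0,0.034,0,0,0]],
])

```text
t: 8.88
tool_pos: [0.4732, 0.1689, 0.0643]
tool_rot: [-0.0, 0.254, 0.967, 0.0]
force: [-0.2, 0.4, -2.7]
finger_gap: 0.199
finger_force: 59.2
```

servo_tool([
  [[0,0,0.001,0,0,0],[0,0,0.002,0,0,0],[0,0,0.002,0,0,0]],
])

```text
t: 9.25
tool_pos: [0.4732, 0.1688, 0.0623]
tool_rot: [0.0, 0.254, 0.967, 0.0]
force: [0.6, 0.6, -1.8]
finger_gap: 0.199
finger_force: 59.2
```

servo_tool([
  [[0,0,0.001,0,0,0],[0,0,0.002,0,0,0],[0,0,0.002,0,0,0]],
])

```text
t: 9.62
tool_pos: [0.4731, 0.1691, 0.0611]
tool_rot: [0.0, 0.253, 0.967, -0.0]
force: [-3.6, -1.0, 8.8]
finger_gap: 0.201
finger_force: 60.8
```

servo_tool([
  [[0,0,0,0,0,0],[0,0,0,0,0,0],[0,0,0,0,0,0]],
], gripper=0.038)

```text
t: 10.0
tool_pos: [0.4733, 0.1688, 0.0602]
tool_rot: [0.0, 0.254, 0.967, 0.0]
force: [-0.5, -0.3, 0.1]
finger_gap: 0.443
finger_force: 0.0
```

servo_tool([
  [[0,0,-0.01,0,0,0],[0,0,-0.03,0,0,0],[0,0,-0.06,0,0,0],[0,0,-0.1,0,0,0],[0,0,-0.15,0,0,0],[0,0,-0.19,0,0,0],[0,0,-0.2,0,0,0]],
])

```text
t: 10.88
tool_pos: [0.4738, 0.1697, 0.2633]
tool_rot: [0.002, 0.253, 0.967, 0.001]
force: [-0.1, -0.1, 0.4]
finger_gap: 0.442
finger_force: 0.0
```

```bash
python3 -c "
from h import *
import pickle
s=robot.observe(); im=robot.get_image('wrist'); cv2.imwrite('pics/w4.png',im); pickle.dump(s,open('w4.pkl','wb'))
go(.43,-.36,.24,188,s); 
cv2.imwrite('pics/w4v.png',im[130:330,200:440].repeat(3,0).repeat(3,1))"
```

```text
t 10.88 at [0.4738 0.1697 0.2633] yaw 150.6 q1,7 [0.23 0.31] F [-0.1 -0.1  0.4] gap 37.7 -> shift [-0.2215 -0.4832  0.0224] turn [  0.13   0.23 -37.37]
```

View pics/w4v.png

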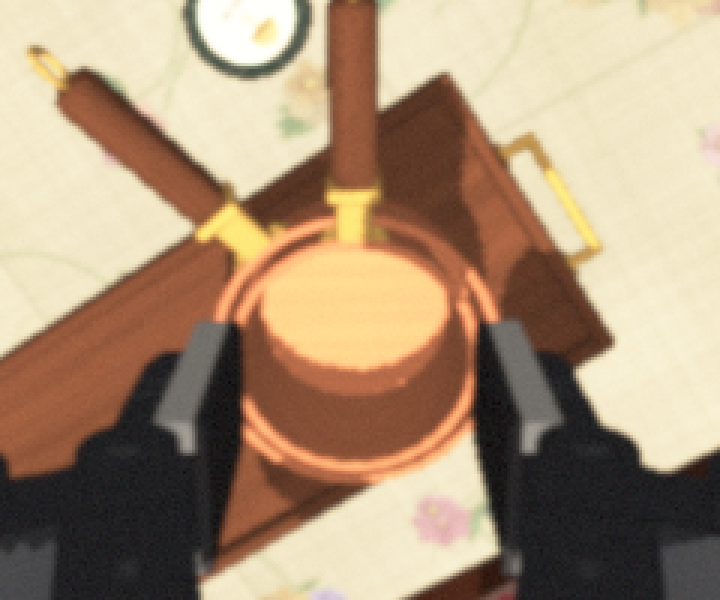

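The middle pan sits inside the large one with its rim concentric, and its handle (354,100) is well clear of the large handle (140,140). I'll measure both pans to set the target for the small one, then go to it.

Run:
```python
from h import *
import pickle
s=pickle.load(open("w4.pkl","rb")); c=cam("wrist",s)
f=lambda u,v:(200+(u+.5)/3-.5,130+(v+.5)/3-.5)
print("mid",fitc(c,[f(*q) for q in [(241,335),(476,335),(355,467),(466,285),(250,400),(463,400)]],.068,.049))
print("large",fitc(c,[f(*q) for q in [(217,318),(497,318),(355,482),(350,216),(265,458),(440,462)]],.060,.058))
g=px2w(c,[f(212,208),f(78,85)],[.0655,.091]); d=g[1]-g[0]; print("Lh",np.degrees(np.arctan2(d[1],d[0]))%360,g.round(4))
g=px2w(c,[f(353,180),f(353,10)],[.075,.095]); d=g[1]-g[0]; print("Mh",np.degrees(np.arctan2(d[1],d[0]))%360,g.round(4))
```

```text
mid (array([0.5499, 0.1281]), array([-2. , -2.1,  1.6,  1.7, -0.9, -2.3]), array([0.5504, 0.128 , 0.0482]))
large (array([0.554 , 0.1248]), array([ 0.5,  0.9, -0.6,  1.7,  1.9,  1.5]), array([0.5538, 0.125 , 0.059 ]))
Lh 188.9176718663499 [[0.4709 0.1083 0.0655]
 [0.4074 0.0983 0.091 ]]
Mh 150.62851968380744 [[0.4856 0.1617 0.075 ]
 [0.4312 0.1923 0.095 ]]
```

servo_tool([
  [[-0.02,-0.05,0,0,0,-4],[-0.05,-0.1,0.01,0,0,-9],[-0.08,-0.16,0.01,0,0,-14],[-0.11,-0.22,0.01,0,0,-19],[-0.13,-0.28,0.02,0,0,-24],[-0.16,-0.34,0.02,0,0,-29],[-0.18,-0.39,0.02,0,0,-33],[-0.2,-0.43,0.02,0,0,-36]],
], gripper=0.05)

```text
t: 11.92
tool_pos: [0.4349, -0.3066, 0.2389]
tool_rot: [-0.001, -0.058, 0.998, 0.001]
force: [1.5, 0.1, -0.8]
finger_gap: 0.584
finger_force: 0.0
```

servo_tool([
  [[-0.02,-0.05,0,0,0,-1],[-0.02,-0.05,0,0,0,-1],[-0.02,-0.05,0,0,0,-1],[-0.02,-0.05,0,0,0,-1]],
])

```text
t: 12.42
tool_pos: [0.462, -0.3499, 0.2401]
tool_rot: [-0.0, -0.068, 0.998, 0.0]
force: [0.0, 0.6, 0.8]
finger_gap: 0.588
finger_force: 0.0
```

```bash
python3 -c "
from h import *
import pickle
s=robot.observe(); im=robot.get_image('wrist'); cv2.imwrite('pics/w5.png',im); pickle.dump(s,open('w5.pkl','wb'))
go(.44,-.39,.053,188,s); 
cv2.imwrite('pics/w5v.png',cv2.resize(im,None,fx=1.25,fy=1.25,interpolation=cv2.INTER_CUBIC))"
```

```text
t 12.43 at [ 0.462  -0.3499  0.2401] yaw -172.3 q1,7 [1.18 1.84] F [0.  0.6 0.8] gap 50.2 -> shift [ 0.0271 -0.0368  0.1871] turn [ 0.02 -0.03 -0.26]
```

View pics/w5v.png

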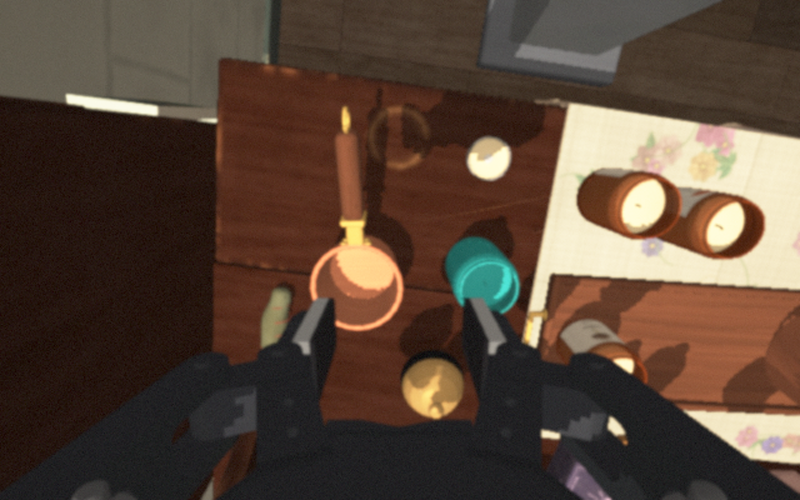

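Run:
```python
from h import *
import pickle
s=pickle.load(open("w5.pkl","rb")); c=cam("wrist",s)
f=lambda u,v:((u+.5)/1.25-.5,(v+.5)/1.25-.5)
print("small",fitc(c,[f(*q) for q in [(310,288),(404,287),(358,330),(357,243),(325,319),(392,317)]],.060,.040))
g=px2w(c,[f(351.5,219),f(347,137)],[.0655,.091]); d=(g[1]-g[0])[:2]; d/=np.hypot(*d); print("Sh",np.degrees(np.arctan2(d[1],d[0]))%360,g.round(4),g[0,:2]-.064*d,g[1,:2]-.134*d)
go(.44,-.391,.053,188,s)
```

```text
small (array([ 0.5255, -0.3794]), array([1.9, 2.1, 0.3, 2.5, 1.9, 1.4]), array([ 0.5247, -0.3796,  0.0419]))
Sh 186.273839100718 [[ 0.4618 -0.3903  0.0655]
 [ 0.3967 -0.3974  0.091 ]] [ 0.52544422 -0.38326339] [ 0.52990091 -0.38277343]
t 12.43 at [ 0.462  -0.3499  0.2401] yaw -172.3 q1,7 [1.18 1.84] F [0.  0.6 0.8] gap 50.2 -> shift [ 0.0272 -0.0378  0.1871] turn [ 0.02 -0.03 -0.26]
```

servo_tool([
  [[0.01,-0.02,0.02,0,0,0.5],[0.02,-0.035,0.05,0,0,0.7],[0.023,-0.039,0.08,0,0,0.7],[0.023,-0.039,0.115,0,0,0.7],[0.023,-0.039,0.15,0,0,0.7],[0.023,-0.039,0.175,0,0,0.7],[0.023,-0.039,0.187,0,0,0.7],[0.023,-0.039,0.187,0,0,0.7]],
], gripper=0.05)

```text
t: 13.48
tool_pos: [0.4437, -0.3933, 0.0523]
tool_rot: [-0.001, -0.06, 0.998, 0.0]
force: [-0.4, -0.8, -1.0]
finger_gap: 0.587
finger_force: 0.0
```

servo_tool([
  [[0,0,0,0,0,0],[0,0,0,0,0,0],[0,0,0,0,0,0],[0,0,0,0,0,0],[0,0,0,0,0,0]],
], gripper=0.0)

```text
t: 14.1
tool_pos: [0.4448, -0.3934, 0.0541]
tool_rot: [0.0, -0.06, 0.998, -0.001]
force: [-1.7, -0.7, 6.4]
finger_gap: 0.201
finger_force: 59.9
```

servo_tool([
  [[0,0,-0.005,0,0,0],[0,0,-0.015,0,0,0],[0,0,-0.035,0,0,0],[0,0,-0.065,0,0,0],[0,0,-0.095,0,0,0],[0,0,-0.125,0,0,0],[0,0,-0.145,0,0,0],[0,0,-0.15,0,0,0]],
])

```text
t: 15.1
tool_pos: [0.4452, -0.3931, 0.2056]
tool_rot: [0.001, -0.06, 0.998, -0.001]
force: [-1.1, -0.5, -2.5]
finger_gap: 0.198
finger_force: 59.0
```

```bash
python3 -c "
from h import *
go(.5252,.2,.20,110.3)"
```

```text
t 15.1 at [ 0.4452 -0.3931  0.2056] yaw -173.1 q1,7 [1.23 1.88] F [-1.1 -0.5 -2.5] gap 16.9 -> shift [-0.151   0.5791  0.0047] turn [-2.000e-02  1.800e-01  7.664e+01]
```

servo_tool([
  [[-0.002,0.01,0,0,0,1],[-0.008,0.03,0,0,0,4],[-0.016,0.065,0,0,0,8],[-0.027,0.105,0,0,0,14],[-0.038,0.15,0,0,0,20],[-0.05,0.195,0,0,0,26],[-0.061,0.24,0,0,0,32],[-0.073,0.285,0,0,0,38]],
])

```text
t: 16.1
tool_pos: [0.4817, -0.0991, 0.2025]
tool_rot: [-0.001, 0.27, 0.963, 0.0]
force: [1.5, 0.3, -2.0]
finger_gap: 0.196
finger_force: 59.0
```

```bash
python3 -c "
from h import *
go(.5228,.2033,.195,110.5)"
```

```text
t 16.1 at [ 0.4817 -0.0991  0.2025] yaw 148.7 q1,7 [0.71 0.8 ] F [ 1.5  0.3 -2. ] gap 16.7 -> shift [0.1219 0.2798 0.0077] turn [-0.04 -0.09 38.21]
```

servo_tool([
  [[0.02,0.045,0,0,0,6],[0.04,0.09,0,0,0,12],[0.06,0.135,0,0,0,18],[0.078,0.18,0,0,0,24],[0.096,0.22,0,0,0,30],[0.109,0.25,0,0,0,34],[0.117,0.268,0,0,0,37],[0.12,0.275,0,0,0,38]],
])

```text
t: 17.1
tool_pos: [0.5205, 0.1979, 0.2025]
tool_rot: [-0.001, 0.566, 0.824, -0.0]
force: [-0.3, -0.3, -2.8]
finger_gap: 0.199
finger_force: 58.8
```

servo_tool([
  [[0,0,0,0,0,0],[0,0,0,0,0,0]],
])

```text
t: 17.35
tool_pos: [0.5217, 0.1948, 0.203]
tool_rot: [0.0, 0.567, 0.824, -0.001]
force: [0.7, -0.0, -1.6]
finger_gap: 0.199
finger_force: 58.8
```

```bash
python3 -c "
from h import *
import pickle
s=robot.observe(); im=robot.get_image('wrist'); cv2.imwrite('pics/w6.png',im); pickle.dump(s,open('w6.pkl','wb'))
go(.5228,.2033,.105,110.5)"
```

```text
t 17.4 at [0.5218 0.1948 0.2031] yaw 110.9 q1,7 [ 0.   -0.35] F [ 0.1 -0.3 -2.7] gap 17.2 -> shift [0.0076 0.004  0.0981] turn [-0.03  0.03  0.36]
```

servo_tool([
  [[0.004,0.002,0.01,0,0,0.3],[0.008,0.004,0.025,0,0,0.3],[0.008,0.004,0.045,0,0,0.3],[0.008,0.004,0.06,0,0,0.3],[0.008,0.004,0.072,0,0,0.3],[0.008,0.004,0.08,0,0,0.3],[0.008,0.004,0.083,0,0,0.3],[0.008,0.004,0.083,0,0,0.3]],
])

```text
t: 18.4
tool_pos: [0.5228, 0.2051, 0.1204]
tool_rot: [0.0, 0.569, 0.822, 0.0]
force: [0.2, 0.4, -1.9]
finger_gap: 0.197
finger_force: 58.8
```

servo_tool([
  [[0,0,0.01,0,0,0],[0,0,0.02,0,0,0],[0,0,0.03,0,0,0],[0,0,0.038,0,0,0],[0,0,0.043,0,0,0],[0,0,0.046,0,0,0],[0,0,0.047,0,0,0],[0,0,0.047,0,0,0]],
])

```text
t: 19.4
tool_pos: [0.5228, 0.205, 0.0735]
tool_rot: [0.0, 0.569, 0.822, 0.0]
force: [0.3, 0.8, -2.5]
finger_gap: 0.202
finger_force: 58.8
```

servo_tool([
  [[-0.001,0,0.001,0,0,0],[-0.001,0,0.002,0,0,0],[-0.001,0,0.003,0,0,0],[-0.001,0,0.003,0,0,0]],
])

```text
t: 19.9
tool_pos: [0.5231, 0.2041, 0.0704]
tool_rot: [0.0, 0.569, 0.822, 0.0]
force: [-0.4, -0.6, -2.0]
finger_gap: 0.203
finger_force: 59.1
```

servo_tool([
  [[0,0,0.001,0,0,0],[0,0,0.001,0,0,0]],
])

```text
t: 20.15
tool_pos: [0.5231, 0.2046, 0.07]
tool_rot: [0.0, 0.569, 0.822, 0.0]
force: [-2.3, -0.4, 6.6]
finger_gap: 0.199
finger_force: 60.0
```

Contact at the predicted height. I'll release and rise, then look.

servo_tool([
  [[0,0,0,0,0,0],[0,0,0,0,0,0],[0,0,0,0,0,0]],
], gripper=0.036)

```text
t: 20.52
tool_pos: [0.5231, 0.204, 0.0692]
tool_rot: [-0.0, 0.569, 0.822, -0.0]
force: [0.2, -0.1, 0.4]
finger_gap: 0.421
finger_force: 0.0
```

servo_tool([
  [[0,0,-0.01,0,0,0],[0,0,-0.03,0,0,0],[0,0,-0.06,0,0,0],[0,0,-0.1,0,0,0],[0,0,-0.14,0,0,0],[0,0,-0.17,0,0,0],[0,0,-0.18,0,0,0],[0,0,-0.18,0,0,0]],
])

```text
t: 21.52
tool_pos: [0.5231, 0.2041, 0.2495]
tool_rot: [0.0, 0.569, 0.822, 0.0]
force: [-0.1, 0.2, -0.5]
finger_gap: 0.423
finger_force: 0.0
```

```bash
python3 -c "
from h import *
import pickle
s=robot.observe(); im=robot.get_image('wrist'); cv2.imwrite('pics/w7.png',im); pickle.dump(s,open('w7.pkl','wb'))
go(.47,-.06,.25,180,s)
cv2.imwrite('pics/w7v.png',cv2.resize(im,None,fx=1.25,fy=1.25,interpolation=cv2.INTER_CUBIC))"
```

```text
t 21.52 at [0.5231 0.2041 0.2495] yaw 110.6 q1,7 [-0.   -0.34] F [-0.1  0.2 -0.5] gap 36.1 -> shift [-0.2285 -0.1427 -0.0006] turn [ 3.000e-02  3.000e-02 -6.938e+01]
```

View pics/w7v.png

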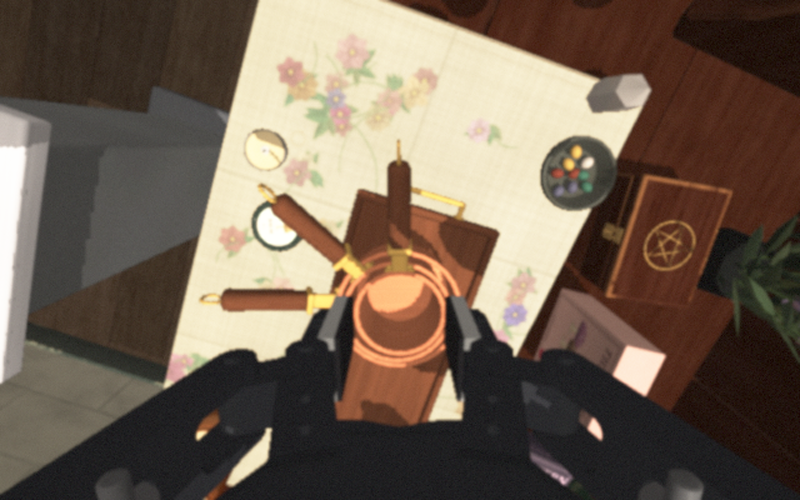

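The fan is right: small handle at (398,190), middle at (310,230) and large at (265,300), all clear of each other, with concentric rims. Now the jars.

servo_tool([
  [[-0.02,-0.01,0,0,0,2],[-0.06,-0.03,0,0,0,4],[-0.11,-0.05,0,0,0,7],[-0.165,-0.08,0,0,0,10],[-0.22,-0.105,0,0,0,13],[-0.275,-0.13,0,0,0,16],[-0.33,-0.155,0,0,0,19],[-0.365,-0.17,0,0,0,20.5]],
], gripper=0.074)

```text
t: 22.58
tool_pos: [0.4901, -0.2021, 0.248]
tool_rot: [-0.001, 0.709, 0.705, -0.001]
force: [0.2, -0.4, 1.1]
finger_gap: 0.865
finger_force: 0.0
```

servo_tool([
  [[-0.01,0,0,0,0,0],[-0.01,0,0,0,0,0],[-0.01,0,0,0,0,0],[-0.01,0,0,0,0,0]],
])

```text
t: 23.08
tool_pos: [0.4927, -0.2059, 0.2494]
tool_rot: [-0.0, 0.706, 0.709, 0.0]
force: [-0.2, 0.4, 0.4]
finger_gap: 0.864
finger_force: 0.0
```

```bash
python3 -c "
from h import *
import pickle
s=robot.observe(); im=robot.get_image('wrist'); cv2.imwrite('pics/w8.png',im); pickle.dump(s,open('w8.pkl','wb'))
go(.4245,-.072,.15,90,s)
c=cam('wrist',s)
for p in [(.57,-.137,.086),(.4245,-.072,.078),(.4185,-.147,.078),(.5,-.18,.016),(.645,-.18,.016),(.552,.1255,.06),(.48,.21,.016),(.623,.218,.016)]: print(w2px(c,p)[0].round(0))
cv2.imwrite('pics/w8v.png',cv2.resize(im[:330,130:530],None,fx=1.8,fy=1.8,interpolation=cv2.INTER_CUBIC))"
```

```text
t 23.07 at [ 0.4927 -0.2059  0.2494] yaw 90.3 q1,7 [0.67 0.16] F [-0.2  0.4  0.4] gap 73.8 -> shift [ 0.1342 -0.0676  0.0994] turn [ 0.   -0.02  0.26]
[399. 113.]
[246.  39.]
[244. 122.]
[324. 149.]
[444. 150.]
[ 391. -209.]
[ 307. -276.]
[ 463. -283.]
```

```bash
python3 -c "
import cv2
im=cv2.imread('pics/w8.png')
cv2.imwrite('pics/w8v.png',cv2.resize(im[0:200,180:490],None,fx=2.5,fy=2.5,interpolation=cv2.INTER_CUBIC))"
```

```text
(no output)
```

View pics/w8v.png

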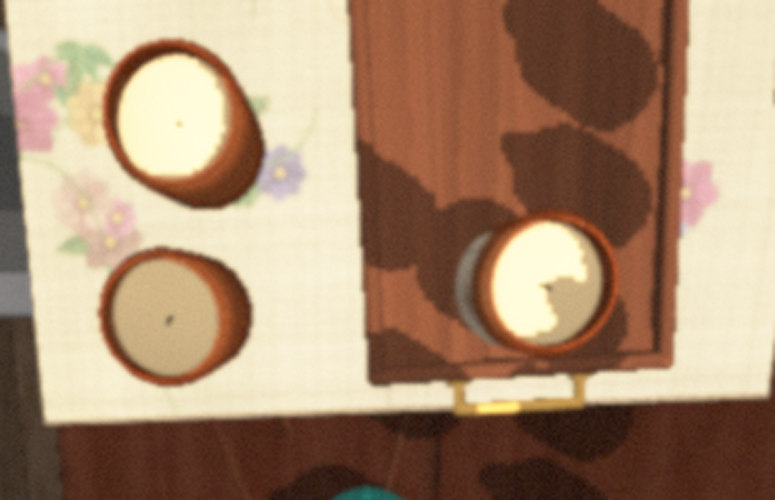

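The crop shows jar_a with its rim centre near (175,110), jar_b near (170,316), both amber, and jar_first at (547,283). The tray end corners are at (369,383) and (671,367). The turquoise jar is only at the bottom (370,495).

Run:
```python
from h import *
import pickle
s=pickle.load(open("w8.pkl","rb")); c=cam("wrist",s)
f=lambda u,v:(180+(u+.5)/2.5-.5,(v+.5)/2.5-.5)
r=.0285
print("first",fitc(c,[f(*q) for q in [(477,283),(618,283),(548,211),(548,356),(497,233),(598,334)]],.086,r))
print("a",fitc(c,[f(*q) for q in [(104,110),(175,39),(125,58),(118,155)]],.078,r))
print("b",fitc(c,[f(*q) for q in [(99,314),(168,247),(170,385),(118,268),(118,362)]],.078,r))
t=px2w(c,[f(369,383),f(671,367),f(349,2),f(688,2)],[.016]*4); print(t.round(4), np.hypot(*(t[1]-t[0])[:2]), np.degrees(np.arctan2(*(t[1]-t[0])[[1,0]])))
ax=px2w(c,[f(368,360),f(350,10)],[.016]*2); d=ax[1]-ax[0]; print("left edge dir",np.degrees(np.arctan2(d[1],d[0])))
w=cam("wrist",pickle.load(open("w5.pkl","rb"))); g=lambda u,v:((u+.5)/1.25-.5,(v+.5)/1.25-.5)
print("w5 a,b",px2w(w,[g(726,225),g(644,205)],[.078]*2).round(4))
```

```text
first (array([ 0.5694, -0.1381]), array([-1.4, -1.4, -1.5, -1.7, -0.7, -0.7]), array([ 0.5695, -0.138 ,  0.0273]))
a (array([ 0.4305, -0.0794]), array([ 0.6, -1. ,  0.6, -1.1]), array([ 0.4274, -0.0776,  0.0257]))
b (array([ 0.4232, -0.1516]), array([ 0.6, -1.5, -2. , -0.7,  0.1]), array([ 0.4211, -0.1516,  0.0267]))
[[ 0.5035 -0.1842  0.016 ]
 [ 0.6497 -0.1754  0.016 ]
 [ 0.4927 -0.0199  0.016 ]
 [ 0.6397 -0.0183  0.016 ]] 0.1464961872124645 3.4497452011067944
left edge dir 93.69764131868091
w5 a,b [[ 0.4222 -0.0849  0.078 ]
 [ 0.4158 -0.1573  0.078 ]]
```

```bash
cat >> h.py <<'E'
def wax(im,uv):
    "fitEllipse of wax component nearest pixel uv"
    hsv=cv2.cvtColor(cv2.GaussianBlur(im,(3,3),0),cv2.COLOR_BGR2HSV); m=((hsv[...,1]<115)&(hsv[...,2]>80)).astype(np.uint8)
    n,lab,st,ce=cv2.connectedComponentsWithStats(m,connectivity=4)
    k=lab[int(round(uv[1])),int(round(uv[0]))]
    if k==0: return None
    q=(lab==k).astype(np.uint8); cn=max(cv2.findContours(q,cv2.RETR_EXTERNAL,cv2.CHAIN_APPROX_NONE)[0],key=cv2.contourArea)
    e=cv2.fitEllipse(cv2.convexHull(cn)); return np.round(e[0],2),np.round(e[1],1),st[k][4]
E
python3 - <<'E'
from h import *
im=cv2.imread("pics/w8.png")
for u,v in [(547,275),(173,116),(164,317)]: print(wax(im,(180+u/2.5,v/2.5)))
go(.57,-.206,.249,90)
E
```

```text
(array([398.47, 112.84]), array([43.3, 48.7]), np.int32(1672))
(array([248.76,  46.21]), array([44.7, 50.5]), np.int32(1784))
(array([245.38, 126.59]), array([40.7, 46.2]), np.int32(1495))
t 23.12 at [ 0.4928 -0.2062  0.2494] yaw 90.2 q1,7 [0.67 0.16] F [ 0.3 -0.1  0.4] gap 74.2 -> shift [-0.0002  0.0772  0.0004] turn [ 0.01 -0.01  0.25]
```

servo_tool([
  [[0,0.03,0,0,0,0.2],[0,0.06,0,0,0,0.2],[0,0.077,0,0,0,0.2],[0,0.077,0,0,0,0.2],[0,0.077,0,0,0,0.2]],
])

```text
t: 23.75
tool_pos: [0.5689, -0.2069, 0.2492]
tool_rot: [-0.0, 0.707, 0.707, -0.0]
force: [0.1, -1.4, 0.2]
finger_gap: 0.867
finger_force: 0.0
```

```bash
cat >> h.py <<'E'
def see(tag,uv):
    s=robot.observe(); im=robot.get_image("wrist"); cv2.imwrite(f"pics/{tag}.png",im)
    w=wax(im,uv); c=cam("wrist",s); print("pos",s["tool_pos"].round(4),"wax",w, "world@.06",px2w(c,[w[0]],[.06])[0].round(4) if w else None); return s
E
python3 -c "
from h import *
s=see('r1',w2px(cam('wrist'),(.5694,-.1381,.07))[0])
go(.429,-.146,.249,90,s)"
```

```text
pos [ 0.5689 -0.2069  0.2492] wax (array([321.24, 111.1 ]), array([47.3, 48.7]), np.int32(1822)) world@.06 [ 0.5718 -0.1369  0.06  ]
t 23.75 at [ 0.5689 -0.2069  0.2492] yaw 90.0 q1,7 [0.59 0.1 ] F [ 0.1 -1.4  0.2] gap 74.1 -> shift [ 0.0608 -0.1399  0.0003] turn [-0.04  0.   -0.04]
```

servo_tool([
  [[0.01,-0.03,0,0,0,0],[0.03,-0.07,0,0,0,0],[0.05,-0.115,0,0,0,0],[0.06,-0.14,0,0,0,0],[0.06,-0.14,0,0,0,0],[0.06,-0.14,0,0,0,0]],
])

```text
t: 24.55
tool_pos: [0.4299, -0.1475, 0.2498]
tool_rot: [0.001, 0.708, 0.706, 0.0]
force: [0.1, 0.5, 0.1]
finger_gap: 0.866
finger_force: 0.0
```

```bash
python3 -c "
from h import *
s=see('ra',w2px(cam('wrist'),(.429,-.0785,.065))[0])
go(.429,-.077,.045,93.3,s)"
```

```text
pos [ 0.4299 -0.1475  0.2498] wax (array([313.51, 108.93]), array([45.8, 47.7]), np.int32(1732)) world@.06 [ 0.4253 -0.0755  0.06  ]
t 24.55 at [ 0.4299 -0.1475  0.2498] yaw 89.9 q1,7 [0.66 0.12] F [0.1 0.5 0.1] gap 74.0 -> shift [ 0.0707 -0.0013  0.2047] turn [ 0.07  0.05 -3.41]
```

servo_tool([
  [[0.03,-0.002,0,0,0,0],[0.06,-0.004,0.02,0,0,0],[0.072,-0.0045,0.05,0,0,0],[0.072,-0.0045,0.09,0,0,0],[0.072,-0.0045,0.13,0,0,0],[0.072,-0.0045,0.17,0,0,0],[0.072,-0.0045,0.2,0,0,0],[0.072,-0.0045,0.215,0,0,0]],
])

```text
t: 25.6
tool_pos: [0.4253, -0.0749, 0.0322]
tool_rot: [-0.001, 0.708, 0.707, -0.0]
force: [0.3, 0.1, 0.1]
finger_gap: 0.868
finger_force: 0.0
```

servo_tool([
  [[0,0,0,0,0,0],[0,0,0,0,0,0]],
])

```text
t: 25.85
tool_pos: [0.4259, -0.075, 0.0345]
tool_rot: [0.0, 0.708, 0.707, 0.0]
force: [-0.4, -0.5, 0.1]
finger_gap: 0.864
finger_force: 0.0
```

servo_tool([
  [[0,0,0,0,0,0],[0,0,0,0,0,0],[0,0,0,0,0,0],[0,0,0,0,0,0]],
], gripper=0.03)

```text
t: 26.35
tool_pos: [0.4258, -0.0752, 0.0354]
tool_rot: [0.001, 0.708, 0.707, 0.0]
force: [-2.0, -0.1, 7.8]
finger_gap: 0.643
finger_force: 62.1
```

servo_tool([
  [[0,0,-0.005,0,0,0],[0,0,-0.02,0,0,0],[0,0,-0.05,0,0,0],[0,0,-0.085,0,0,0],[0,0.01,-0.1,0,0,0],[0.003,0.03,-0.105,0,0,0],[0.006,0.06,-0.105,0,0,0],[0.009,0.09,-0.105,0,0,0]],
])

```text
t: 27.35
tool_pos: [0.5158, -0.0663, 0.1399]
tool_rot: [0.0, 0.708, 0.706, -0.0]
force: [0.1, 0.5, -2.7]
finger_gap: 0.636
finger_force: 64.1
```

servo_tool([
  [[0.002,0.03,0,0,0,0],[0.0035,0.046,0,0,0,0],[0.0035,0.0515,0.01,0,0,0],[0.0035,0.0515,0.035,0,0,0],[0.0035,0.0515,0.06,0,0,0],[0.0035,0.0515,0.08,0,0,0],[0.0035,0.0515,0.09,0,0,0],[0.0035,0.0515,0.09,0,0,0]],
])

```text
t: 28.35
tool_pos: [0.5659, -0.0628, 0.0488]
tool_rot: [-0.001, 0.708, 0.707, -0.001]
force: [0.4, 0.8, -2.9]
finger_gap: 0.639
finger_force: 64.0
```

```bash
python3 -c "
from h import *
go(.5675,-.0627,.0445,90)"
```

```text
t 28.35 at [ 0.5659 -0.0628  0.0488] yaw 89.9 q1,7 [ 0.33 -0.3 ] F [ 0.4  0.8 -2.9] gap 54.5 -> shift [0.0001 0.0016 0.0043] turn [-0.09 -0.01 -0.08]
```

servo_tool([
  [[0,0.0015,0.002,0,0,0],[0,0.0015,0.0035,0,0,0],[0,0.0015,0.0045,0,0,0],[0,0.0015,0.0045,0,0,0]],
])

```text
t: 28.85
tool_pos: [0.5682, -0.0628, 0.0449]
tool_rot: [0.0, 0.708, 0.707, 0.0]
force: [0.1, 0.7, -1.8]
finger_gap: 0.636
finger_force: 64.0
```

servo_tool([
  [[0,0,0.001,0,0,0],[0,0,0.0015,0,0,0],[0,0,0.0015,0,0,0]],
])

```text
t: 29.22
tool_pos: [0.5682, -0.0628, 0.0435]
tool_rot: [0.0, 0.708, 0.707, -0.0]
force: [-1.2, -0.8, 0.8]
finger_gap: 0.638
finger_force: 64.4
```

servo_tool([
  [[0,0,0.0005,0,0,0],[0,0,0.0005,0,0,0],[0,0,0.0005,0,0,0],[0,0,0.0005,0,0,0]],
], gripper=0.074)

```text
t: 29.72
tool_pos: [0.5683, -0.0627, 0.0428]
tool_rot: [0.0, 0.708, 0.707, 0.0]
force: [-1.0, -0.1, -0.5]
finger_gap: 0.865
finger_force: 0.0
```

servo_tool([
  [[0,0,-0.01,0,0,0],[0,0,-0.04,0,0,0],[0,0,-0.08,0,0,0],[0,0,-0.13,0,0,0],[-0.02,0,-0.17,0,0,0],[-0.05,-0.002,-0.2,0,0,0],[-0.07,-0.003,-0.206,0,0,0],[-0.07,-0.003,-0.206,0,0,0]],
])

```text
t: 30.72
tool_pos: [0.565, -0.1345, 0.2498]
tool_rot: [0.001, 0.709, 0.706, 0.0]
force: [-0.1, 0.1, 0.4]
finger_gap: 0.867
finger_force: 0.0
```

servo_tool([
  [[0,0,0,0,0,0],[0,0,0,0,0,0]],
])

```text
t: 30.98
tool_pos: [0.565, -0.1312, 0.2483]
tool_rot: [-0.001, 0.707, 0.707, 0.0]
force: [-0.3, -0.2, 0.2]
finger_gap: 0.87
finger_force: 0.0
```

```bash
python3 -c "
from h import *
s=see('p2',w2px(cam('wrist'),(.5675,-.063,.07))[0])
go(.422,-.22,.249,90,s)"
```

```text
pos [ 0.565  -0.1312  0.2483] wax (array([321.84, 113.35]), array([47. , 48.9]), np.int32(1824)) world@.06 [ 0.5684 -0.0633  0.06  ]
t 30.98 at [ 0.565  -0.1312  0.2483] yaw 90.0 q1,7 [ 0.51 -0.04] F [-0.3 -0.2  0.2] gap 74.3 -> shift [-0.0887 -0.143  -0.0006] turn [-0.05 -0.05  0.04]
```

servo_tool([
  [[-0.02,-0.03,0,0,0,0],[-0.045,-0.07,0,0,0,0],[-0.07,-0.115,0,0,0,0],[-0.088,-0.143,0,0,0,0],[-0.088,-0.143,0,0,0,0],[-0.088,-0.143,0,0,0,0],[-0.088,-0.143,0,0,0,0]],
])

```text
t: 31.9
tool_pos: [0.423, -0.2195, 0.2487]
tool_rot: [-0.0, 0.707, 0.707, 0.0]
force: [-0.8, -0.6, -0.4]
finger_gap: 0.868
finger_force: 0.0
```

```bash
python3 -c "
from h import *
s=see('rb',w2px(cam('wrist'),(.421,-.15,.065))[0])
go(.421,-.15,.035,90,s)"
```

```text
pos [ 0.423  -0.2195  0.2487] wax (array([313.27, 112.74]), array([45.8, 47.5]), np.int32(1730)) world@.06 [ 0.4178 -0.151   0.06  ]
t 31.9 at [ 0.423  -0.2195  0.2487] yaw 90.1 q1,7 [0.81 0.25] F [-0.8 -0.6 -0.4] gap 74.1 -> shift [ 0.0694 -0.0021  0.2138] turn [ 0.03 -0.04  0.05]
```

servo_tool([
  [[0.03,-0.002,0,0,0,0],[0.06,-0.004,0.02,0,0,0],[0.0685,-0.005,0.05,0,0,0],[0.0685,-0.005,0.09,0,0,0],[0.0685,-0.005,0.13,0,0,0],[0.0685,-0.005,0.17,0,0,0],[0.0685,-0.005,0.2,0,0,0],[0.0685,-0.005,0.214,0,0,0]],
])

```text
t: 32.95
tool_pos: [0.417, -0.1509, 0.033]
tool_rot: [-0.001, 0.707, 0.707, -0.0]
force: [0.5, -0.0, 1.1]
finger_gap: 0.863
finger_force: 0.0
```

servo_tool([
  [[0,0,0,0,0,0],[0,0,0,0,0,0]],
])

```text
t: 33.2
tool_pos: [0.4178, -0.1517, 0.0352]
tool_rot: [0.0, 0.707, 0.707, 0.0]
force: [-0.3, -0.8, -0.6]
finger_gap: 0.868
finger_force: 0.0
```

servo_tool([
  [[0,0,0,0,0,0],[0,0,0,0,0,0],[0,0,0,0,0,0],[0,0,0,0,0,0]],
], gripper=0.03)

```text
t: 33.7
tool_pos: [0.4176, -0.1522, 0.0359]
tool_rot: [0.001, 0.708, 0.707, 0.0]
force: [-0.9, 0.7, 7.6]
finger_gap: 0.63
finger_force: 62.0
```

servo_tool([
  [[0,0,-0.005,0,0,0],[0,0,-0.02,0,0,0],[0,0,-0.05,0,0,0],[0,0,-0.085,0,0,0],[0,0,-0.11,0,0,0],[0.01,0,-0.125,0,0,0],[0.03,0.02,-0.125,0,0,0],[0.06,0.05,-0.125,0,0,0]],
])

```text
t: 34.7
tool_pos: [0.4667, -0.0921, 0.1599]
tool_rot: [-0.0, 0.708, 0.706, -0.001]
force: [0.5, 0.1, -3.1]
finger_gap: 0.628
finger_force: 63.7
```

```bash
python3 -c "
from h import *
go(.5645,.0108,.15,90)"
```

```text
t 34.7 at [ 0.4667 -0.0921  0.1599] yaw 89.8 q1,7 [ 0.52 -0.15] F [ 0.5  0.1 -3.1] gap 53.7 -> shift [0.1032 0.0974 0.0097] turn [-0.05  0.05 -0.22]
```

servo_tool([
  [[0.03,0.03,0,0,0,0],[0.06,0.06,0,0,0,0],[0.09,0.085,0,0,0,0],[0.1,0.096,0.01,0,0,0],[0.1,0.096,0.04,0,0,0],[0.1,0.096,0.07,0,0,0],[0.1,0.096,0.09,0,0,0],[0.1,0.096,0.09,0,0,0]],
])

```text
t: 35.7
tool_pos: [0.5613, 0.0073, 0.0679]
tool_rot: [-0.002, 0.708, 0.707, -0.002]
force: [-0.9, -0.2, -2.4]
finger_gap: 0.626
finger_force: 63.7
```

servo_tool([
  [[0,0,0,0,0,0],[0,0,0,0,0,0]],
])

```text
t: 35.95
tool_pos: [0.5638, 0.0078, 0.0708]
tool_rot: [0.001, 0.708, 0.707, 0.001]
force: [-0.9, 0.2, -1.8]
finger_gap: 0.628
finger_force: 63.7
```

```bash
python3 -c "
from h import *
go(.5645,.0098,.045,90)"
```

```text
t 35.95 at [0.5638 0.0078 0.0708] yaw 89.9 q1,7 [ 0.23 -0.43] F [-0.9  0.2 -1.8] gap 53.6 -> shift [0.002  0.0006 0.0258] turn [ 0.09  0.   -0.09]
```

servo_tool([
  [[0.002,0.0005,0.005,0,0,0],[0.002,0.0005,0.012,0,0,0],[0.002,0.0005,0.019,0,0,0],[0.002,0.0005,0.024,0,0,0],[0.002,0.0005,0.026,0,0,0],[0.002,0.0005,0.026,0,0,0]],
])

```text
t: 36.7
tool_pos: [0.5635, 0.0098, 0.044]
tool_rot: [-0.0, 0.708, 0.707, -0.0]
force: [-1.3, -0.5, 2.9]
finger_gap: 0.628
finger_force: 64.2
```

servo_tool([
  [[0,0,0.001,0,0,0],[0,0,0.0015,0,0,0],[0,0,0.0015,0,0,0]],
])

```text
t: 37.08
tool_pos: [0.5635, 0.0098, 0.044]
tool_rot: [0.0, 0.708, 0.707, -0.0]
force: [-7.0, -0.7, 17.5]
finger_gap: 0.628
finger_force: 65.9
```

servo_tool([
  [[0,0,-0.0012,0,0,0],[0,0,-0.0012,0,0,0]],
])

```text
t: 37.33
tool_pos: [0.564, 0.0098, 0.044]
tool_rot: [0.0, 0.708, 0.707, 0.0]
force: [-3.0, -0.3, 7.0]
finger_gap: 0.627
finger_force: 64.8
```

servo_tool([
  [[0,0,0,0,0,0],[0,0,0,0,0,0],[0,0,0,0,0,0],[0,0,0,0,0,0]],
], gripper=0.074)

```text
t: 37.83
tool_pos: [0.5639, 0.0098, 0.0434]
tool_rot: [-0.0, 0.708, 0.707, 0.0]
force: [1.0, -1.2, -0.0]
finger_gap: 0.862
finger_force: 0.0
```

servo_tool([
  [[0,0,-0.01,0,0,0],[0,0,-0.04,0,0,0],[0,0,-0.08,0,0,0],[0,0,-0.13,0,0,0],[-0.02,0,-0.17,0,0,0],[-0.05,0,-0.2,0,0,0],[-0.07,0,-0.206,0,0,0],[-0.07,0,-0.206,0,0,0]],
])

```text
t: 38.83
tool_pos: [0.5638, -0.0619, 0.2505]
tool_rot: [0.001, 0.709, 0.706, 0.0]
force: [-0.7, 0.2, -0.4]
finger_gap: 0.865
finger_force: 0.0
```

servo_tool([
  [[0,0,0,0,0,0],[0,0,0,0,0,0],[0,0,0,0,0,0]],
])

```text
t: 39.2
tool_pos: [0.5636, -0.0593, 0.2492]
tool_rot: [-0.0, 0.707, 0.707, -0.0]
force: [0.1, -0.0, -0.4]
finger_gap: 0.868
finger_force: 0.0
```

```bash
python3 -c "
from h import *
s=see('p3',w2px(cam('wrist'),(.5635,.0106,.07))[0])
go(.565,-.131,.249,90,s)"
```

```text
pos [ 0.5636 -0.0593  0.2492] wax (array([319.45, 110.87]), array([47.2, 48.8]), np.int32(1829)) world@.06 [0.5646 0.011  0.06  ]
t 39.2 at [ 0.5636 -0.0593  0.2492] yaw 90.0 q1,7 [ 0.42 -0.18] F [ 0.1 -0.  -0.4] gap 74.1 -> shift [-0.0717  0.0014  0.0001] turn [-0.04 -0.02  0.01]
```

```bash
python3 -c "
from station import robot
print(robot.finish_job())"
```

```text
the job is handed in; nothing more can be done
None
```

I handed the job in at about 39 s: the pans are nested with their handles fanned about 40° apart, and the jars stand in a straight row with centres measured 73.7 and 74.4 mm apart (gaps of about 17 mm).

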